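Pack out the well-plate carrier on the microscope stage

TASK

The well-plate carrier sits loose on the black stage: stand orange spacers upright on the stage, one behind the other and square in line, in the gap between the white spring jaw and the white nose of the carrier, until the jaw's short travel can close the rest. Then push the jaw by its blue handle, feeling for firm contact but not forcing it, so that the stack is tight and the carrier sits fully back against its aluminium end stop, and finish while still holding the jaw hard against the stack with your fingers off the spacers; it springs back if released. A spacer you do not need stays on its steel tray, and the bottle, dish and slide box stay where they are.

Things in the scene. Friction and masses are not known exactly. Their poses are not given: they have to be found in the camera images.
- stage: black bed of the bench stage, fixed, 330 x 120 x 12 mm, its top 12 mm above the bench. Own x runs along the stage from the jaw to the carrier. Origin on the bench, 15 mm from the middle of the bed towards the carrier; the bed spans own x -180 to +150 mm
- jaw: white spring jaw sliding on the stage: block 45 long (own x) x 36 wide x 45 mm high. Origin: bottom centre of its front face, on the stage top; the block lies behind it at own x -45 to 0, own x points towards the carrier. It can be pushed up to 40 mm in own +x from its rest (where it starts). The spring pushes it back with 0.6 N at rest, rising to 3 N at full travel
- jaw_handle (a point): point to grip on the jaw's blue upright handle tab, which is 12 thick (jaw's x) x 30 wide (jaw's y) mm, runs from the jaw's top (45 mm above the stage) to 91 mm above the stage and stands with its middle 30 mm behind the jaw face; this point is on its axis 72 mm above the stage. Axes as the jaw's
- carrier: white carrier with a clear six-well plate, pink wells. Its nose, facing the jaw, is 36 wide x 45 mm high; a tray 134 mm wide is behind. Origin: bottom centre of the nose face, on the stage top; own x points away from the jaw. Slides 4 mm in own +x (1 N friction) until home against the stop; starts 3 to 4 mm short of home. Gap from jaw origin to this origin at the start: 58 to 91 mm
- stop: aluminium end stop fixed on the stage behind the carrier, a bar 100 wide x 30 mm high at own x 119 to 133 mm. Origin: on the stage top, where the origin of the carrier comes to lie when it is home. Axes as the stage's
- tray: flat steel tray 100 x 200 x 6 mm, fixed on the bench, under the spacers. Origin: centre of its underside
- spacer1: one of three identical orange spacer blocks with a black line round the top, 20 (own x, thickness) x 50 (own y, width) x 60 mm (z, height), about 85 g, standing upright on the tray. Origin: centre of its underside. A half turn about z makes no difference
- spacer2: one of three identical orange spacer blocks with a black line round the top, 20 (own x, thickness) x 50 (own y, width) x 60 mm (z, height), about 85 g, standing upright on the tray. Origin: centre of its underside. A half turn about z makes no difference
- spacer3: one of three identical orange spacer blocks with a black line round the top, 20 (own x, thickness) x 50 (own y, width) x 60 mm (z, height), about 85 g, standing upright on the tray. Origin: centre of its underside. A half turn about z makes no difference
- medium_bottle: bystander: bottle of pink medium with white cap, 60 mm across, 120 mm high. Origin: centre of its underside
- dish: bystander: clear closed dish, 88 mm across, 15 mm high. Origin: centre of its underside
- slide_box: bystander: blue slide box, 85 x 100 x 30 mm. Origin: centre of its underside
Things that resemble listed ones, but are neither listed nor needed, are in the scene too. Leave any purple or turquoise look-alike of the spacer3 alone.

How it is judged:
At the end, for the whole second after the job is handed in: 2 or 3 spacers in the gap, on the stage, upright and square to 0.1 rad, within 15 mm of centre, any other over 120 mm from the jaw; jaw and carrier each press a spacer over 3 N; carrier within 1.2 mm of home, untouched by the arm; fingers hold the jaw still, over 2 N, off the spacers ((((x of spacer1 in the frame of jaw between 0 and 0.095 m and y of spacer1 in the frame of jaw between -0.015 and 0.015 m and z of spacer1 in the frame of jaw between -0.004 and 0.004 m and angle between spacer1's own z axis and vertical below 0.1 rad and angle between the x axis of spacer1 and the x axis of jaw, either way round below 0.1 rad and contact force between the fingers and spacer1 below 0.5 N) and (x of spacer2 in the frame of jaw between 0 and 0.095 m and y of spacer2 in the frame of jaw between -0.015 and 0.015 m and z of spacer2 in the frame of jaw between -0.004 and 0.004 m and angle between spacer2's own z axis and vertical below 0.1 rad and angle between the x axis of spacer2 and the x axis of jaw, either way round below 0.1 rad and contact force between the fingers and spacer2 below 0.5 N)) or ((x of spacer1 in the frame of jaw between 0 and 0.095 m and y of spacer1 in the frame of jaw between -0.015 and 0.015 m and z of spacer1 in the frame of jaw between -0.004 and 0.004 m and angle between spacer1's own z axis and vertical below 0.1 rad and angle between the x axis of spacer1 and the x axis of jaw, either way round below 0.1 rad and contact force between the fingers and spacer1 below 0.5 N) and (x of spacer3 in the frame of jaw between 0 and 0.095 m and y of spacer3 in the frame of jaw between -0.015 and 0.015 m and z of spacer3 in the frame of jaw between -0.004 and 0.004 m and angle between spacer3's own z axis and vertical below 0.1 rad and angle between the x axis of spacer3 and the x axis of jaw, either way round below 0.1 rad and contact force between the fingers and spacer3 below 0.5 N)) or ((x of spacer2 in the frame of jaw between 0 and 0.095 m and y of spacer2 in the frame of jaw between -0.015 and 0.015 m and z of spacer2 in the frame of jaw between -0.004 and 0.004 m and angle between spacer2's own z axis and vertical below 0.1 rad and angle between the x axis of spacer2 and the x axis of jaw, either way round below 0.1 rad and contact force between the fingers and spacer2 below 0.5 N) and (x of spacer3 in the frame of jaw between 0 and 0.095 m and y of spacer3 in the frame of jaw between -0.015 and 0.015 m and z of spacer3 in the frame of jaw between -0.004 and 0.004 m and angle between spacer3's own z axis and vertical below 0.1 rad and angle between the x axis of spacer3 and the x axis of jaw, either way round below 0.1 rad and contact force between the fingers and spacer3 below 0.5 N))) and ((x of spacer1 in the frame of jaw between 0 and 0.095 m and y of spacer1 in the frame of jaw between -0.015 and 0.015 m and z of spacer1 in the frame of jaw between -0.004 and 0.004 m and angle between spacer1's own z axis and vertical below 0.1 rad and angle between the x axis of spacer1 and the x axis of jaw, either way round below 0.1 rad and contact force between the fingers and spacer1 below 0.5 N) or horizontal distance between spacer1 and jaw above 0.12 m) and ((x of spacer2 in the frame of jaw between 0 and 0.095 m and y of spacer2 in the frame of jaw between -0.015 and 0.015 m and z of spacer2 in the frame of jaw between -0.004 and 0.004 m and angle between spacer2's own z axis and vertical below 0.1 rad and angle between the x axis of spacer2 and the x axis of jaw, either way round below 0.1 rad and contact force between the fingers and spacer2 below 0.5 N) or horizontal distance between spacer2 and jaw above 0.12 m) and ((x of spacer3 in the frame of jaw between 0 and 0.095 m and y of spacer3 in the frame of jaw between -0.015 and 0.015 m and z of spacer3 in the frame of jaw between -0.004 and 0.004 m and angle between spacer3's own z axis and vertical below 0.1 rad and angle between the x axis of spacer3 and the x axis of jaw, either way round below 0.1 rad and contact force between the fingers and spacer3 below 0.5 N) or horizontal distance between spacer3 and jaw above 0.12 m) and (contact force between jaw and spacer1 above 3 N or contact force between jaw and spacer2 above 3 N or contact force between jaw and spacer3 above 3 N) and (contact force between carrier and spacer1 above 3 N or contact force between carrier and spacer2 above 3 N or contact force between carrier and spacer3 above 3 N) and x of carrier in the frame of stop above -0.0012 m and contact force between the arm and carrier below 0.5 N and contact force between the fingers and jaw above 2 N and linear speed of jaw below 0.01 m/s); the arm keeps its last pose, push and grip.
It fails at once if the pink bottle is moved by more than 30 mm or tipped over (distance of medium_bottle from where it was at the start of the episode above 0.03 m or angle between medium_bottle's own z axis and vertical above 0.5 rad).
It fails at once if the clear dish is moved by more than 30 mm or tipped over (distance of dish from where it was at the start of the episode above 0.03 m or angle between dish's own z axis and vertical above 0.5 rad).
It fails at once if the blue slide box is moved by more than 30 mm or tipped over (distance of slide_box from where it was at the start of the episode above 0.03 m or angle between slide_box's own z axis and vertical above 0.5 rad).
It fails at once if the jaw is forced: the carrier is pressed with over 60 N (contact force between carrier and anything else above 60 N).
It also fails if it takes over 67 s, if anything falls off the work surface, if the arm or the gripper's body presses on something with over 40 N, if the wrist force passes 120 N, or if a joint passes its speed limit or range.

ROBOT

A 6-joint arm with a two-finger parallel gripper is mounted at the origin on the work surface. World frame = base frame: x ahead of the robot, y to its left, z up, the work surface at z = 0. Lengths are in m, angles in rad, forces in N, time in s.
With the tool pointing down it reaches from about 0.35 to 1 m from the base axis. Payload 7.1 kg.
Tool frame: the origin (TCP) lies between the finger pads; the fingertips stand 22 mm ahead of it and the grasp point (between the pads) lies 3 mm ahead of it; z points along the fingers, y is the line along which they close (so a half turn about z gives the same grasp; the last joint's range is limited). The gripper opens to 85 mm and grips with 20 to 120 N. Pads are 22 mm wide; open, the fingers measure 114 mm over their backs; the gripper's body (76 mm by 85 mm) begins 54 mm behind the grasp point. The pads swing forward as they close: fully open they stand 13 mm farther back than shut.
Start: joints at [-1.24, 0.423, 1.63, -0, 1.089, -0.019], TCP at [0.214, -0.587, 0.253] pointing down, gripper open.
Joint ranges: [-3, 3], [-0.9, 2.11], [0.09, 2.58], [-1.31, 4.45], [0.11, 2.69], [-2.54, 2.54]. Speed limits (rad/s): [2.39, 2.39, 3.01, 3.14, 3.14, 3.14].

INTERFACE

Orientations are given as a rotation vector (axis times angle).
In Python, from rig import manip gives the robot as it stands. The module is installed in compiled form; this text tells all that it offers. Calls block until the motion is done:
- manip.move_to(position, orientation): joint-space move of the TCP to a pose.
- manip.servo_line(position, orientation=None, rate=0.15): straight line of the TCP; orientation=None keeps the orientation; rate is the mean speed in m/s.
- manip.set_joints(angles): joint-space move.
- manip.command_gripper(opening, f_grip=None): finger opening in m; f_grip is the grip in N (None keeps the last); returns when the fingers have stopped.
- manip.hold(seconds).
- manip.solve_ik(position, orientation): joint angles nearest the present ones, or None.
- manip.camera(name): name is "scene" or "side" or "wrist"; returns a dict with "image" (400x640x3 uint8, red, green, blue), "fx", "fy", "cx", "cy" (pixels), "k1" (the pictures are not rectified: a ray, as slopes to the right and down, at radius r is drawn at 1 + k1 r^2 times it, then the intrinsics apply), "cam_to_world" (4x4, takes a point from camera to world coordinates); the wrist camera has in their place "mount" (4x4, takes a point from camera to tool coordinates, whose origin is the TCP and whose axes are the flange's). Camera axes: x right, y down, z forward; pixel columns grow to the right and rows downward; lengths in m; the calibration is good to about 2 mm. A picture is of the moment at which its call begins: read the wrist's pose just before it. There is no depth.
A pose or a line that the arm cannot do raises manip.IKError and nothing moves.
- manip.sign_off(): hands the job in; it is judged then, once.
Readings, each from a call of its own:
- manip.get_time(): time.
- manip.get_joint_positions(): joint angles.
- manip.get_joint_vel(): joint speeds.
- manip.get_tau(): joint torques, N m.
- manip.get_position(): TCP position.
- manip.get_ee_rot(): TCP orientation.
- manip.get_contact_force(): force on the tool from outside, world axes, zero at the start.
- manip.get_torque(): the same for the moment, N m.
- manip.get_width(): finger opening in m.
- manip.get_grip_force(): force on a finger pad.
Only numpy, scipy, OpenCV 4.12 (cv2) and the standard library are available. Lean on these libraries where they do the work, as an engineer would, in place of code of your own. Each camera call takes 0.05 s, during which the arm holds its last target. There are 200 camera calls.

## Working session

There is one attempt and no reset: what is moved stays moved. The work goes in short steps, each a Python script; the robot and the scene stay as the last script left them, time stands still between calls to the robot, and variables do not carry over. Pictures are saved under pics/ and viewed, at most 10 in all, crops included, and the job is handed in when it is done.

```bash
mkdir -p pics; cat > h.py <<'E'
import numpy as np, cv2, pickle
from scipy.spatial.transform import Rotation as R
from rig import manip
def snap(name, fn=None):
    p=manip.get_position(); r=manip.get_ee_rot()
    c=manip.camera(name)
    if 'mount' in c:
        T=np.eye(4); T[:3,:3]=R.from_rotvec(r).as_matrix(); T[:3,3]=p
        c['cam_to_world']=T@np.array(c['mount'])
    if fn: cv2.imwrite('pics/'+fn+'.png', cv2.cvtColor(c['image'],cv2.COLOR_RGB2BGR)); pickle.dump(c,open('pics/'+fn+'.pkl','wb'))
    return c
def load(fn): return pickle.load(open('pics/'+fn+'.pkl','rb'))
def rays(c,uv):
    uv=np.atleast_2d(np.array(uv,float))
    d=np.stack([(uv[:,0]-c['cx'])/c['fx'],(uv[:,1]-c['cy'])/c['fy']],1)
    s=d.copy()
    for _ in range(20): s=d/(1+c['k1']*(s**2).sum(1,keepdims=True))
    T=np.array(c['cam_to_world'])
    return T[:3,3], np.c_[s,np.ones(len(s))]@T[:3,:3].T
def onz(c,uv,z):
    o,d=rays(c,uv); return o+d*((z-o[2])/d[:,2])[:,None]
def proj(c,P):
    T=np.array(c['cam_to_world']); q=(np.atleast_2d(P)-T[:3,3])@T[:3,:3]
    s=q[:,:2]/q[:,2:]; s=s*(1+c['k1']*(s**2).sum(1,keepdims=True))
    return s*[c['fx'],c['fy']]+[c['cx'],c['cy']]
E
python3 - <<'E'
from h import *
for n in('scene','side'):
    c=snap(n,n+'0'); print(n,c['fx'],c['k1'],np.round(c['cam_to_world'],3).tolist())
c=snap('wrist','w0'); print(np.round(c['mount'],3).tolist(), manip.get_time(),manip.get_ee_rot())
a=cv2.imread('pics/scene0.png'); b=cv2.imread('pics/side0.png')
E
```

```text
scene 474.1172688338048 -0.05393382324824705 [[0.716, 0.456, -0.529, 1.242], [0.698, -0.482, 0.529, -0.728], [-0.014, -0.748, -0.663, 0.932], [0.0, 0.0, 0.0, 1.0]]
side 456.7095539209766 -0.02386986721195159 [[-0.925, -0.244, 0.291, 0.25], [-0.38, 0.586, -0.716, 0.736], [0.004, -0.773, -0.635, 0.771], [0.0, 0.0, 0.0, 1.0]]
[[-0.0, -0.946, -0.325, 0.083], [1.0, -0.001, 0.001, -0.001], [-0.001, -0.325, 0.946, -0.121], [0.0, 0.0, 0.0, 1.0]] 0.15 [-3.09247951e+00 -5.46439024e-01  2.72791601e-04]
```

View pics/scene0.png

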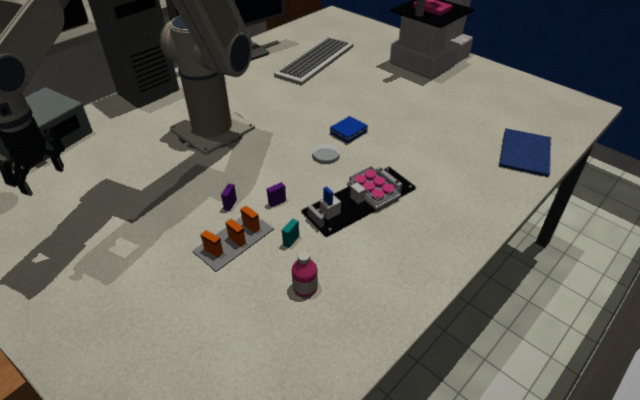

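View pics/side0.png

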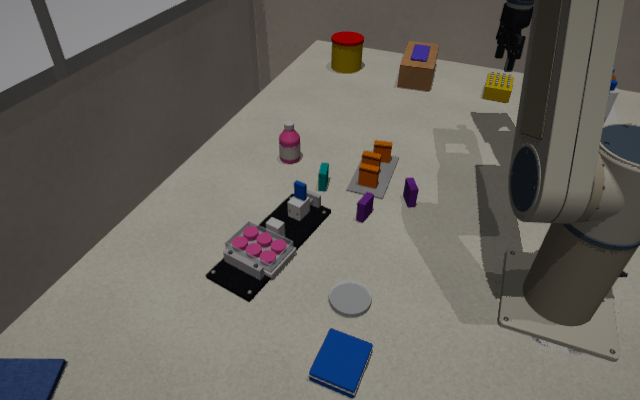

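Scene view: three orange blocks with black lines on the steel tray at (211,243), (235,232), (250,218). Look-alikes are purple at (228,197) and (276,194) and turquoise at (290,232), all off the tray. The orange ones fit the description. Stage at (360,200), jaw handle at (328,193), nose at (358,192), bottle at (305,275). Rough positions next, then wrist views.

```bash
python3 - <<'E'
from h import *
c=load('scene0'); s=load('side0')
print('oranges',onz(c,[(211,243),(235,232),(250,218)],.036).round(3).tolist())
print('side or',onz(s,[(369,175),(372,162),(383,152)],.036).round(3).tolist())
print('stage corners sc',onz(c,[(303,209),(329,233),(415,186),(397,168)],.012).round(3).tolist())
print('stage sd',onz(s,[(209,273),(249,294),(330,212)],.012).round(3).tolist())
print('jawtop',onz(c,[(328,190)],.1).round(3).tolist(),onz(s,[(300,184)],.1).round(3).tolist())
print('bottle,dish',onz(c,[(305,290),(326,155),(228,205),(276,202),(290,240)],0).round(3).tolist())
E
```

```text
oranges [[0.47, -0.344, 0.036], [0.484, -0.277, 0.036], [0.472, -0.217, 0.036]]
side or [[0.477, -0.22, 0.036], [0.487, -0.281, 0.036], [0.472, -0.34, 0.036]]
stage corners sc [[0.532, -0.077, 0.012], [0.648, -0.094, 0.012], [0.702, 0.219, 0.012], [0.612, 0.25, 0.012]]
stage sd [[0.701, 0.218, 0.012], [0.594, 0.235, 0.012], [0.53, -0.067, 0.012]]
jawtop [[0.596, -0.043, 0.1]] [[0.598, -0.04, 0.1]]
bottle,dish [[0.727, -0.262, 0.0], [0.396, 0.16, 0.0], [0.354, -0.206, 0.0], [0.445, -0.102, 0.0], [0.583, -0.176, -0.0]]
```

```bash
cat >> h.py <<'E'
def down(phi):
    c,s=np.cos(phi),np.sin(phi)
    return R.from_matrix(np.array([[c,s,0],[s,-c,0],[0,0,-1.]])).as_rotvec()
E
python3 - <<'E'
from h import *
phi=np.deg2rad(80)
u=np.array([np.cos(phi),np.sin(phi)])
for fn,ctr,z in(('wt',(.477,-.28),.3),('ws',(.615,.0),.3)):
    p=np.array(ctr)+.062*u
    manip.move_to([*p,z],down(phi)); manip.hold(.2); c=snap('wrist',fn); print(manip.get_time(),c['fx'],manip.get_joint_positions())
a=np.vstack([cv2.imread('pics/wt.png')[:,:],cv2.imread('pics/ws.png')]); cv2.imwrite('pics/both.png',cv2.resize(a,(480,600)))
E
```

```text
2.0833 323.3566633313478 [-4.45386131e-01  2.36471406e-01  1.78500620e+00 -5.04958071e-05
  1.12034807e+00 -2.69573729e-01]
3.525 323.3566633313478 [ 7.65447110e-02  3.80899973e-01  1.57977371e+00 -9.67260560e-05
  1.18074381e+00  2.52703496e-01]
```

View pics/wt.png

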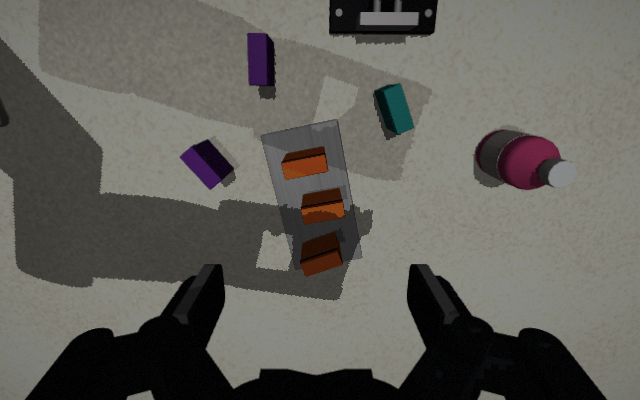

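View pics/ws.png

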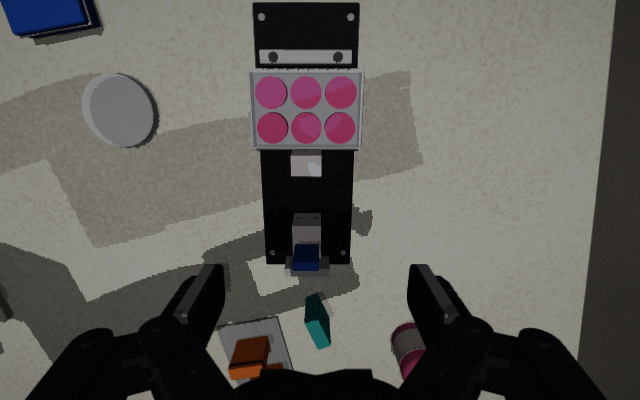

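wt: the orange spacers have tops at (305,165), (323,210) and (322,258) on the tray. Purple (262,60) and (207,165) and turquoise (395,108) sit off the tray, so they are not meant. ws: stage is vertical in the image, handle (306,258), jaw front top edge about row 213, nose (306,163), stop (306,57). Enlarged crop to confirm.

```bash
python3 - <<'E'
from h import *
a=cv2.imread('pics/wt.png')[135:285,265:365]; b=cv2.imread('pics/ws.png')[140:290,256:356]
m=np.hstack([cv2.resize(x,None,fx=4,fy=4,interpolation=cv2.INTER_CUBIC) for x in(a,b)])
m=np.clip(m.astype(float)*1.6,0,255); cv2.imwrite('pics/crop.png',m)
E
```

```text
[ WARN:0@0.772] global loadsave.cpp:1063 imwrite_ Unsupported depth image for selected encoder is fallbacked to CV_8U.
```

View pics/crop.png

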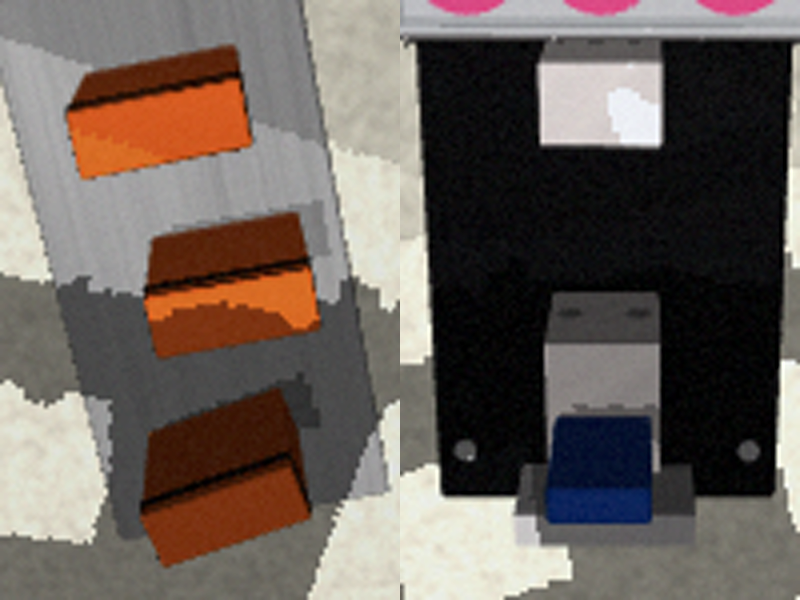

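Confirmed: all three orange blocks carry the black line and stand on the tray, and the top face corners are clear. Nose top edge and jaw front top and bottom edges are readable in the right half.

```bash
python3 - <<'E'
from h import *
f=lambda P,o: np.array(P)/4+np.array(o)-.375
t=load('wt'); w=load('ws')
for P in([(68,110),(242,80),(250,147),(82,180)],[(147,295),(309,265),(320,325),(158,357)],[(142,515),(290,460),(310,515),(165,565)]):
    q=onz(t,f(P,(265,135)),.066)[:,:2]
    d=(q[1]-q[0]+q[2]-q[3])/2
    print('sp',q.mean(0).round(4),'w',np.linalg.norm(d).round(4),'t',np.linalg.norm((q[0]-q[3]+q[1]-q[2])/2).round(4),'ydir deg',np.rad2deg(np.arctan2(d[1],d[0])).round(1))
o=(256-100,140)
def g(P,z): return onz(w,f(P,o),z)[:,:2]
n=g([(540,147),(663,147)],.057); j=g([(545,342),(660,342)],.057); jb=g([(551,292),(658,292)],.012); hb=g([(547,522),(652,522)],.103); ht=g([(550,487),(652,487)],.103)
for k,v in dict(nose=n,jaw=j,jawb=jb,handleback=hb,hfront=ht).items(): print(k,v.mean(0).round(4),np.linalg.norm(v[1]-v[0]).round(4))
# stage edges
L=g([(418,40),(441,494)],.012); Rr=g([(791,40),(775,494)],.012)
for e in(L,Rr): d=e[0]-e[1]; print('edge',e.round(4).tolist(),np.rad2deg(np.arctan2(d[1],d[0])).round(2))
print('stop edge',onz(w,[(259,50),(353,50)],.042).round(4).tolist(),'stage far end',onz(w,[(253,3),(358,3)],.012).round(4).tolist(),'near',g([(441,494),(775,494)],.012).round(4).tolist())
E
```

```text
sp [ 0.4747 -0.2155] w 0.0488 t 0.0198 ydir deg 0.5
sp [ 0.4856 -0.2726] w 0.0485 t 0.0195 ydir deg 1.5
sp [ 0.4721 -0.3389] w 0.049 t 0.0197 ydir deg 12.0
nose [0.6116 0.0507] 0.0357
jaw [ 0.6006 -0.0097] 0.0351
jawb [ 0.5999 -0.0106] 0.0362
handleback [ 0.5945 -0.0442] 0.0295
hfront [ 0.5969 -0.0334] 0.0283
edge [[0.5574, 0.0839], [0.5279, -0.0765]] 79.56
edge [[0.6739, 0.0631], [0.6457, -0.0976]] 80.04
stop edge [[0.5868, 0.1929, 0.042], [0.6859, 0.1751, 0.042]] stage far end [[0.5871, 0.2446, 0.012], [0.7018, 0.2241, 0.012]] near [[0.5279, -0.0765], [0.6457, -0.0976]]
```

Gap is about 61 mm, about 65 with the carrier home, so two spacers leave about 25 mm for the jaw's 40 mm travel. I'll use the first two; the third stays on the tray.

```bash
cat >> h.py <<'E'
PH=np.deg2rad(79.8); U=np.array([np.cos(PH),np.sin(PH)])
def pick(xy,phi):
    o=down(phi)
    manip.command_gripper(.068)
    manip.move_to([*xy,.13],o); manip.servo_line([*xy,.057],rate=.1)
    manip.command_gripper(.04,f_grip=40); print('grip',manip.get_width(),manip.get_grip_force(),manip.get_position())
    manip.servo_line([*xy,.2],rate=.2)
def place(xy):
    o=down(PH)
    manip.move_to([*xy,.2],o); manip.servo_line([*xy,.085],rate=.15); manip.servo_line([*xy,.0635],rate=.04)
    f0=manip.get_contact_force(); print('f',np.round(f0,2),manip.get_position())
    manip.command_gripper(.068); manip.servo_line([*xy,.2],rate=.2)
E
python3 - <<'E'
from h import *
pick((.4747,-.2155),np.deg2rad(90.5))
A=np.array([.6116,.0507])-.013*U
place(A); print(manip.get_width(),manip.get_time())
manip.move_to([*(np.array([.615,0])+.062*U),.3],down(PH)); manip.hold(.2); c=snap('wrist','w1'); print(manip.get_time())
a=c['image'][120:270,230:380,::-1]; cv2.imwrite('pics/crop1.png',cv2.convertScaleAbs(cv2.resize(a,None,fx=4,fy=4,interpolation=cv2.INTER_CUBIC),alpha=1.6))
E
```

```text
grip 0.04921642841094335 42.06208527088165 [ 0.47530114 -0.21579605  0.05784394]
f [-3.3   1.07  8.11] [0.60890033 0.03798831 0.06379488]
0.06763994469165394 11.1083
11.8583
```

View pics/crop1.png

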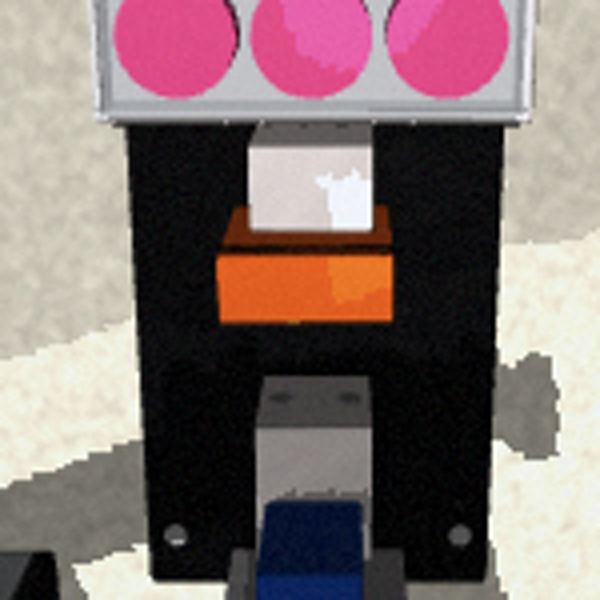

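The first spacer stands upright and square in front of the nose, top face at crop (305,288), about 2 mm off lateral centre, with room left to the jaw. I'll measure it and place the second.

```bash
python3 - <<'E'
from h import *
w=load('w1'); f=lambda P: np.array(P)/4+np.array((230,120))-.375
V=np.array([U[1],-U[0]])
a=onz(w,f([(217,254),(390,252),(393,322),(219,323)]),.072)[:,:2].mean(0); n=onz(w,f([(249,231),(373,231)]),.057)[:,:2].mean(0); j=onz(w,f([(257,428),(372,428)]),.057)[:,:2].mean(0)
print('spacer',a,'along/lat to nose',(n-a)@U,(n-a)@V,'to jaw',(a-j)@U,(a-j)@V)
B=a-.0235*U+.001*V; print('B',B,'clear to jaw',(B-j)@U-.01)
assert (B-j)@U>.0115
pick((.4856,-.2726),np.deg2rad(91.5)); place(B)
manip.move_to([*(np.array([.615,0])+.062*U),.3],down(PH)); manip.hold(.2); c=snap('wrist','w2'); print(manip.get_time())
a=c['image'][120:270,230:380,::-1]; cv2.imwrite('pics/crop2.png',cv2.convertScaleAbs(cv2.resize(a,None,fx=4,fy=4,interpolation=cv2.INTER_CUBIC),alpha=1.6))
E
```

```text
spacer [0.60771321 0.03872759] along/lat to nose 0.01252490643754122 0.0014614503079365166 to jaw 0.04928003087683033 -0.001971968422961619
B [0.60453591 0.01542191] clear to jaw 0.015780030876830338
grip 0.049310604800590505 42.11505174636841 [ 0.4861719  -0.27295522  0.05790001]
f [-4.04  0.97  8.76] [0.60412132 0.01550852 0.0638251 ]
20.3333
```

View pics/crop2.png

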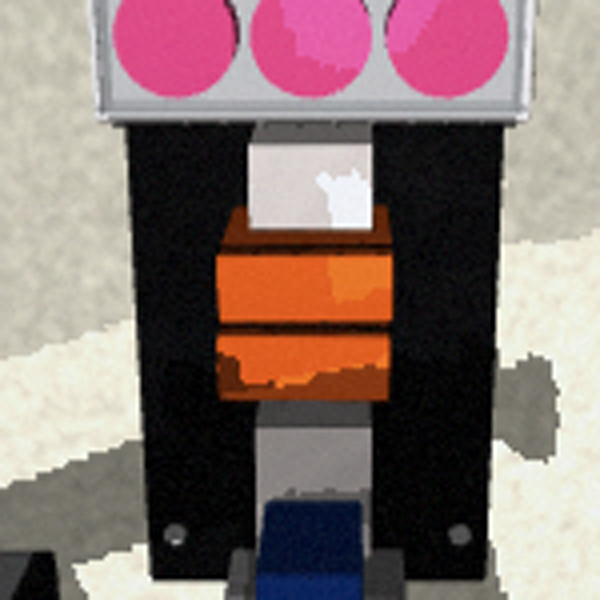

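Both spacers stand upright, parallel and in line, tops at crop (305,288) and (305,367). The jaw is clear behind them. Now I'll grip the handle and push with force feedback.

```bash
python3 - <<'E'
from h import *
p=np.array([.5953,-.0392]); o=down(PH)
manip.command_gripper(.062); manip.move_to([*p,.17],o); manip.servo_line([*p,.087],rate=.08)
manip.command_gripper(.02,f_grip=80); print('w',manip.get_width(),manip.get_grip_force())
manip.hold(.2); f0=np.array(manip.get_contact_force()); p0=np.array(manip.get_position()); print(f0.round(2),p0)
s=0.; lim=.0395
while s<lim:
    s+=.002 if s<.012 else .0005
    manip.servo_line([*(p+s*U),.087],rate=.04 if s<.012 else .015)
    df=np.array(manip.get_contact_force())-f0; F=-df[:2]@U
    if s<.0121 or F>3 or int(s*2000)%4==0: print(round(s*1e3,1),round(((np.array(manip.get_position())-p0)[:2]@U)*1e3,2),F.round(2))
    if F>14: break
manip.hold(.5); df=np.array(manip.get_contact_force())-f0
print('end',s,-df[:2]@U,df.round(2),(np.array(manip.get_position())-p0)[:2]@U,manip.get_time(),manip.get_width())
E
```

```text
w 0.029121651640654778 79.06656503677368
[ 2.44 -1.15  6.26] [ 0.59628752 -0.03935295  0.08783853]
2.0 2.08 0.22
4.0 4.06 -0.19
6.0 6.05 0.17
8.0 8.0 0.03
10.0 10.01 -0.47
12.0 11.97 0.12
14.0 13.87 0.11
16.0 15.78 1.38
18.0 17.78 1.75
20.0 19.69 1.92
21.5 21.15 3.06
22.0 21.63 1.66
22.5 22.07 3.55
23.0 22.49 3.26
23.5 22.95 3.16
24.0 23.44 3.07
25.0 24.42 3.92
25.5 24.91 4.52
26.0 25.4 2.5
26.5 25.45 5.95
27.0 25.48 7.67
27.5 25.5 10.16
28.0 25.55 13.5
28.5 25.6 16.23
end 0.028500000000000015 16.532389514336867 [ -2.23 -16.4    1.09] 0.025588871177175152 33.3333 0.02916878586187973
```

Firm contact came at 25.4 mm, where 25 was expected, with 16.5 N of push. One last visual check.

```bash
python3 - <<'E'
from h import *
b=snap('scene','sc3')['image'][150:250,290:430,::-1]; w=snap('wrist','w3')['image'][:,:,::-1]
m=np.vstack([cv2.resize(b,(480,300),interpolation=cv2.INTER_CUBIC),cv2.resize(w,(480,300))])
cv2.imwrite('pics/fin.png',cv2.convertScaleAbs(m,alpha=1.5))
E
```

```text
(no output)
```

View pics/fin.png

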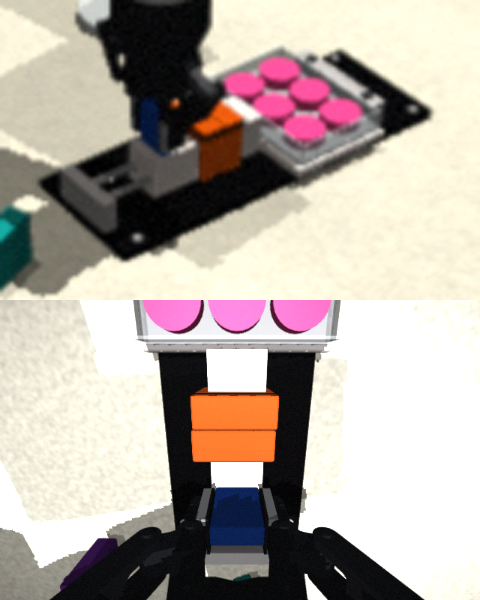

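The wrist view shows the two spacers tight and square between jaw and nose at (235,427), with the fingers on the blue handle at (237,515) and clear of the spacers. The scene view shows the carrier against the stop. Handing in.

```bash
python3 -c "
from rig import manip
print(manip.get_contact_force(), manip.get_time()); print(manip.sign_off())"
```

```text
[  0.34232649 -17.11359494   8.75216706] 33.4333
the job is handed in; nothing more can be done
None
```

I handed the job in at 33.4 s, with no verdict returned: two spacers stand tight and square in the gap, the jaw is held on its handle at about 16 N, the carrier looks home against its stop, and the third spacer was left on its tray.

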